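Recline the phone stand and lay the phone in it

TASK

Tip the back-rest of the little phone stand back until it is against its stop, then lay the phone on it: screen outwards, camera end up, its lower edge resting against the lip and centred on the narrow back-rest. Set the phone down without dropping it, and leave the other things on the desk where they are.

Things in the scene. Friction and masses are not known exactly. Their poses are not given: they have to be found in the camera images.
- backrest (a joint): hinge angle of the stand's back-rest. 0: nearly upright, face 80 degrees from level; grows as its top tips away from the stand's front; 0.873: back against its stop, face 30 degrees from level (slope = 80 degrees minus the value). Stiff hinge: stays where it is left, 1 to 2 N at the top moves it. Starts at 0 to 0.25.
- stand_hinge (a point): middle of the hinge of the phone stand, 72 mm above the desk top. The stand is fixed to the desk: a dark steel foot 110 x 90 x 10 mm, a thin aluminium column, and on top the back-rest. Axes of the stand: x level, from its front to its back (the way the back-rest tips), y along the hinge, z up.
- seat (a point): where the phone's centre (half its thickness up) belongs: then its lower edge touches the lip. Moves with the back-rest. x up along the back-rest, y across, z out of its face. 59 mm (x) and 16 mm (z) from the hinge axis; face at z = -5 mm. Aluminium plate 40 mm wide, narrower than the phone, 5 thick, x = -71 to +41 mm; lip at the lower end, inner face x = -65, 16 mm above the face.
- backrest_top (a point): middle of the upper edge of the back-rest, on its face, 100 mm from the hinge axis along the back-rest; axes as seat
- phone_center (a point): centre of the phone (half-way up), which starts lying flat on the desk mat, screen up, its underside 2 mm above the desk top: 130 x 62 x 10 mm, 170 g, black case with a grey-blue screen. x: along it towards the camera end, y: across it (62 mm), z: out of the screen.
- phone_camera (a point): the dark round camera dot, 7 mm across, on the middle line of the screen, 54 mm from the phone's centre; marks the end that belongs up. At the other end is a pale bar with four small dark squares.
- phone: the phone itself, origin in the middle of its underside, axes as phone_center
- calculator: bystander: grey pocket calculator with keys, 105 x 66 x 12 mm, origin under its centre
- eraser: bystander: white eraser 45 x 22 x 13 mm, origin under its centre
- mouse: bystander: grey computer mouse, 98 x 60 x 38 mm, origin under its centre
- glue_stick: bystander: white glue stick standing upright, 28 mm across, 95 mm tall, origin under its centre
- tape: bystander: yellow roll of tape lying flat, 92 mm across, 24 mm high, origin under its centre
- stapler: bystander: grey and black stapler 125 x 32 x 42 mm, origin under its centre
There are look-alikes about, which are no part of the job. Leave any pink or yellow look-alike of the part that bears backrest alone.

How it is judged (in metres and radians):
On the way, in this order (a step that is already met when the one before it is completed fails the run):
1. the back-rest is tipped back against its stop (within 0.05 rad) (value of joint backrest above 0.82 rad), for 0.2 s.
2. the phone lies on the back-rest as asked (value of joint backrest above 0.82 rad and x of phone_center in the frame of seat between -0.005 and 0.008 m and y of phone_center in the frame of seat between -0.011 and 0.011 m and z of phone_center in the frame of seat between -0.004 and 0.004 m and x of phone_camera in the frame of seat above 0.04 m and angle between the x axis of phone_center and the x axis of seat, either way round below 0.14 rad and angle between the z axis of phone_center and the z axis of seat, either way round below 0.1 rad and angle between phone_center's own z axis and vertical below 1.2 rad), for 0.2 s.
At the end, for the whole second after the job is handed in: The back-rest is within 0.05 rad of its stop; the phone lies flat on its face (within 0.10 rad, 4 mm), screen outwards, camera end up, lengthwise along the back-rest within 0.14 rad, its centre within 11 mm of the middle line, its lower edge at most 8 mm from the lip, at rest (all of step 2 and linear speed of phone below 0.02 m/s); the robot touches nothing.
It fails at once if a bystander is moved by more than 25 mm (distance of any of calculator, eraser, mouse, glue_stick, tape, stapler from where it was at the start of the episode above 0.025 m).
It fails at once if the phone is let fall or flung (faster than 0.45 m/s while the fingers do not hold it) (contact force between the fingers and phone below 0.05 N and linear speed of phone above 0.45 m/s).
It also fails if it takes over 56 s, if anything falls off the work surface, if the arm or the gripper's body presses on something with over 40 N, if the wrist force passes 120 N, or if a joint passes its speed limit or range.

ROBOT

A 6-joint arm with a two-finger parallel gripper is mounted at the origin on the work surface. World frame = base frame: x ahead of the robot, y to its left, z up, the work surface at z = 0. Lengths are in mm, angles in rad, forces in N, time in s.
With the tool pointing down it reaches from about 350 to 850 mm from the base axis. Payload 8.1 kg.
Tool frame: the origin (TCP) lies at the very end of the fingers, on their centre line; the grasp point (between the pads) lies ctrl.tcp_to_grasp behind it (ctrl.tcp_to_grasp is the distance from the TCP to the grasp point, in mm); z points along the fingers, y is the line along which they close (so a half turn about z gives the same grasp; the last joint's range is limited). The gripper opens to 93 mm and grips with 3 to 60 N. Pads are 15 mm wide; open, the fingers measure 128 mm over their backs; the gripper's body (75 mm by 188 mm) begins 65 mm behind the grasp point.
Start: joints at [-1.309, 0.13, 1.488, -0, 1.523, -0.085], TCP at [203.954, -564.276, 218.635] pointing down, gripper open.
Joint ranges: [-2.96, 2.96], [-0.89, 2.26], [0.02, 2.5], [-1.34, 4.48], [0, 2.73], [-2.66, 2.66]. Speed limits (rad/s): [2.39, 2.39, 2.79, 3.14, 3.14, 3.14].

INTERFACE

Orientations are given as a unit quaternion [w, x, y, z].
In Python, from bench import status, optics, ctrl, finder gives the robot as it stands.
- The arm moves only by the tool apply_moves, never from a script. Its argument "rows" is a list of rows, each a list of 7 numbers: the turn, a rotation vector about the tool's x, y, z normalised to -1 to 1, where 1 is pi/2 rad, then the shift along the tool's x, y, z normalised to -1 to 1, where 1 is 20 cm, then the closure, from -1 (fully open) to 1 (shut). A call has 1 to 20 rows; each row shifts and turns the commanded pose from where the row before left it, along the tool's axes as they then stand; what a row does not reach is not made up. A row lasts 1/8 s, in which the tool goes at most 62.5 mm and 10.7 degrees, less where a joint would pass 70% of its speed; a pose out of reach is approached as far as the arm can. A call with a number of a shift or a turn outside -1 to 1 is refused whole. A call with a gripper value outside its range is refused whole. The fingers move at their own pace and stop on an object; "newtons" is the grip in N (left out, the last holds). Time passes only in rows, so rows that do not move let the fingers close. It gives the time, the measured TCP pose, the force, the opening and the grip force at its end, in the units of the state.
- status.get_obs(): the state, without advancing time (a new reading comes with each control period).
- optics.read_camera(name): name is "scene" or "top" or "wrist"; returns a dict with "image" (400x640x3 uint8, blue, green, red), "z_map" (400x640 float32, mm along the optical axis (not along the pixel's ray), 0 where there is no reading), "fx", "fy", "cx", "cy" (pixels), "k1" (the pictures are not rectified: a ray, as slopes to the right and down, at radius r is drawn at 1 + k1 r^2 times it, then the intrinsics apply), "cam_to_world" (4x4, takes a point from camera to world coordinates). Camera axes: x right, y up, looking along -z (the intrinsics and any distortion apply to the point x, -y, -z); pixel columns grow to the right and rows downward; lengths in mm; the calibration is good to about 2 mm. A picture is of the moment at which its call begins.
- ctrl.sign_off(): hands the job in; it is judged then, once.
Trained networks look in the newest picture that a camera, given by its name, has taken for a name from the list of things; names that differ only in an ending like _2 or _b are one class to them, and where a whole thing is asked for, a point or a joint stands for the part that bears it (a point fixed in the world has none). Each returns a list of dicts, best first, with "score" (0 to 1); they miss things now and then, are a little off and sometimes report something else, mostly with a low value. They report only what shows in the picture. A call takes as long as a camera call. They do not tell look-alikes from the thing itself.
- finder.search_frame(target, camera): "position" ([x, y, z] in mm, in world coordinates, good to about 4 mm: the middle of the surface that is visible of it).
- finder.silhouettes(target, camera): "mask" (400x640 bool, what is visible of it).
- finder.landmark_of(target, camera): "position" ([x, y, z] in mm, in world coordinates, good to about 4 mm: a listed point, or the origin of a listed thing).
The state is a dict: "time_s": time; "joints": joint angles; "joint_vel": joint speeds; "joint_efforts": joint torques, N m; "tcp_pos": TCP position; "ee_rot": TCP orientation; "ft_force": force on the tool from outside, world axes, zero at the start; "ft_torque": the same for the moment, N m; "gripper_width": finger opening in mm; "grasp_force": force on a finger pad.
Only numpy, scipy, OpenCV 4.12 (cv2) and the standard library are available. Lean on these libraries where they do the work, as an engineer would, in place of code of your own. Each camera call takes 0.05 s, during which the arm holds its last target. There are 200 camera calls.

## Working session

There is one attempt and no reset: what is moved stays moved. The work goes in short steps, Python scripts to look and compute and a tool call to move; the robot and the scene stay as the last step left them, time stands still between calls to the robot, and variables do not carry over. Pictures are saved under pics/ and viewed, at most 10 in all, crops included, and the job is handed in when it is done.

Besides the shell and the picture viewer there is one more tool, called after ">>>" as name([rows], argument=value, ...), one row to a line, values as JSON. apply_moves: Moves the arm, as the interface text tells. Scaled input: -1 to 1 covers 20 cm each way for a shift and pi/2 rad each way for a turn. Its arguments: {"type":"object","properties":{"rows":{"type":"array"},"newtons":{"type":"number"}},"required":["rows"]}

```bash
ls; mkdir -p pics; cat > h.py <<'E'
import numpy as np, cv2
from scipy.spatial.transform import Rotation as R
from bench import status, optics, ctrl, finder
E
python3 - <<'E'
from h import *
o=status.get_obs(); print(o); print(ctrl.tcp_to_grasp)
a=optics.read_camera("scene"); b=optics.read_camera("top")
cv2.imwrite("pics/a.png",a["image"]); cv2.imwrite("pics/b.png",b["image"])
for cam in("scene","top"):
  for t in["stand_hinge","seat","backrest_top","phone_center","phone_camera","calculator","eraser","mouse","glue_stick","tape","stapler"]:
    print(cam,t,[(np.round(d["position"]).tolist(),round(d["score"],2)) for d in finder.landmark_of(t,cam)][:4])
E
```

```text
pics
{'time_s': 0.0, 'joints': array([-1.30937923e+00,  1.31151362e-01,  1.48928884e+00,  1.04526374e-05,
        1.52300209e+00, -8.54291517e-02]), 'joint_vel': array([ 0.00024898,  0.00068051, -0.00010372,  0.0002281 , -0.00018656,
        0.00195268]), 'joint_efforts': array([ 2.46352756e-03, -5.59833956e+01, -4.91762424e+01,  7.72557990e-02,
        3.50545195e-02, -1.43649995e-04]), 'tcp_pos': array([ 203.81888175, -563.70775595,  217.5880631 ]), 'ee_rot': array([-9.21698243e-04,  9.84999484e-01,  1.72554804e-01, -7.60734739e-05]), 'ft_force': array([ 0.58573623,  0.0925948 , -0.6540514 ]), 'ft_torque': array([0.03567201, 0.03953019, 0.05355281]), 'grasp_force': 0.0, 'gripper_width': 93.1054974358839}
18.8
scene stand_hinge [([185.0, 325.0, 70.0], 0.98), ([532.0, 214.0, 74.0], 0.81)]
scene seat [([354.0, 583.0, 134.0], 0.69), ([535.0, 208.0, 136.0], 0.63), ([174.0, 324.0, 127.0], 0.56)]
scene backrest_top [([190.0, 326.0, 172.0], 0.73), ([374.0, 575.0, 173.0], 0.57), ([556.0, 206.0, 172.0], 0.43)]
scene phone_center [([589.0, -207.0, 6.0], 0.76)]
scene phone_camera [([641.0, -22
[... 483 characters left out ...]
5.0, -224.0, 2.0], 0.26)]
top seat [([358.0, 582.0, 133.0], 0.6), ([534.0, 211.0, 129.0], 0.58), ([178.0, 324.0, 127.0], 0.41)]
top backrest_top [([191.0, 327.0, 171.0], 0.6), ([368.0, 584.0, 170.0], 0.52), ([549.0, 208.0, 167.0], 0.49), ([472.0, 14.0, 2.0], 0.46)]
top phone_center [([594.0, -205.0, 9.0], 0.61)]
top phone_camera [([642.0, -222.0, 6.0], 0.88), ([612.0, 394.0, -1.0], 0.3)]
top calculator [([628.0, -3.0, 3.0], 0.67)]
top eraser [([470.0, 12.0, 5.0], 0.6), ([699.0, -371.0, 4.0], 0.3)]
top mouse [([414.0, -390.0, 0.0], 0.81)]
top glue_stick [([751.0, -16.0, 4.0], 0.5)]
top tape [([611.0, 389.0, 1.0], 0.51)]
top stapler [([703.0, -373.0, 4.0], 0.82), ([552.0, 202.0, 165.0], 0.42)]
```

View pics/a.png

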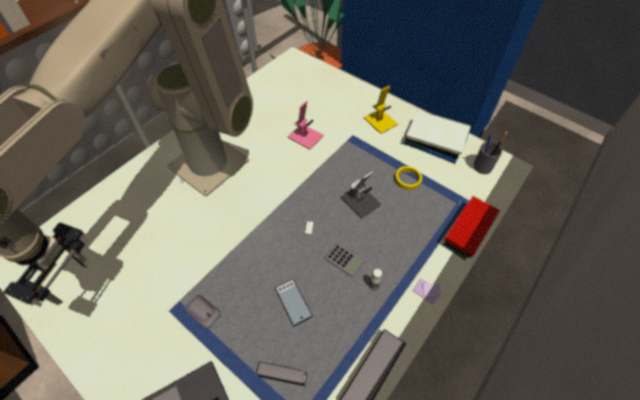

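View pics/b.png

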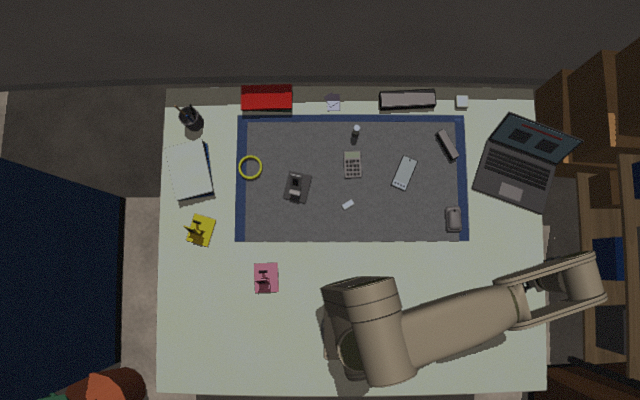

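The silver-grey stand in the mat, at (360,188) in scene and (297,186) in top, is the real one. The pink and yellow stands are decoys. The phone is at (404,172) in top with its camera end away from the robot. I'll move over the phone first, turning the tool.

>>> apply_moves([
  [0, 0, 0, 0.2, -0.087, -0.017, -1],
  [0, 0, 0, 0.2, -0.087, -0.017, -1],
  [0, 0, 0, 0.2, -0.087, -0.017, -1],
  [0, 0, 0, 0.2, -0.087, -0.017, -1],
  [0, 0, 0, 0.2, -0.087, -0.017, -1],
  [0, 0, 0, 0.2, -0.087, -0.017, -1],
  [0, 0, 0, 0.2, -0.087, -0.017, -1],
  [0, 0, 0, 0.2, -0.087, -0.017, -1],
  [0, 0, 0, 0.2, -0.087, -0.017, -1],
  [0, 0, 0, 0.2, -0.087, -0.017, -1],
  [0, 0, 0, 0.2, -0.087, -0.017, -1],
  [0, 0, 0, 0.2, -0.087, -0.017, -1],
  [0, 0, -0.112, 0, 0, 0, -1],
  [0, 0, -0.112, 0, 0, 0, -1],
  [0, 0, -0.112, 0, 0, 0, -1],
  [0, 0, -0.112, 0, 0, 0, -1],
  [0, 0, -0.112, 0, 0, 0, -1],
  [0, 0, -0.112, 0, 0, 0, -1],
  [0, 0, -0.112, 0, 0, 0, -1],
  [0, 0, -0.112, 0, 0, 0, -1],
])

```text
time_s: 3.7
tcp_pos: [584.4, -204.8, 259.4]
ee_rot: [-0.0, 0.637, 0.771, -0.0]
ft_force: [-0.1, -0.1, -0.3]
gripper_width: 93.0
grasp_force: 0.0
```

>>> apply_moves([
  [0, 0, -0.112, 0, 0, 0, -1],
  [0, 0, -0.112, 0, 0, 0, -1],
  [0, 0, -0.112, 0, 0, 0, -1],
  [0, 0, -0.112, 0, 0, 0, -1],
  [0, 0, -0.112, 0, 0, 0, -1],
  [0, 0, -0.112, 0, 0, 0, -1],
  [0, 0, 0, 0, 0, 0, -1],
  [0, 0, 0, 0, 0, 0, -1],
])

```text
time_s: 4.7
tcp_pos: [584.4, -204.7, 259.4]
ee_rot: [0.0, 0.167, 0.986, 0.0]
ft_force: [-0.1, 0.1, -0.3]
gripper_width: 93.0
grasp_force: 0.0
```

```bash
cat >> h.py <<'E'
def pose():
    o=status.get_obs(); q=o["ee_rot"]; return o, np.array(o["tcp_pos"]), R.from_quat([q[1],q[2],q[3],q[0]])
def cloud(c):
    z=c["z_map"]; v,u=np.indices(z.shape); x=(u-c["cx"])/c["fx"]; y=(v-c["cy"])/c["fy"]
    a,b=x.copy(),y.copy()
    for _ in range(8):
        f=1+c["k1"]*(a*a+b*b); a,b=x/f,y/f
    P=np.stack([a*z,-b*z,-z,np.ones_like(z)],-1)@np.array(c["cam_to_world"]).T
    return P[...,:3], z>0
def yaw(d): return np.arctan2(d[1],d[0])
E
python3 - <<'E'
from h import *
o,p,r=pose(); print(o["time_s"],p,r.as_matrix().round(3),o["joints"].round(3))
w=optics.read_camera("wrist"); cv2.imwrite("pics/w1.png",w["image"]); print(np.array(w["cam_to_world"]).round(2))
for t in["phone_center","phone_camera"]:
    print(t,[(np.round(d["position"],1).tolist(),round(d["score"],2)) for d in finder.landmark_of(t,"wrist")][:3])
P,ok=cloud(w)
for d in finder.silhouettes("phone_center","wrist")[:2]:
    m=d["mask"]&ok; q=P[m]; print(d["score"],m.sum(),np.median(q,0).round(1)); print(cv2.minAreaRect(q[:,:2].astype(np.float32)))
E
```

```text
4.7 [ 584.42625269 -204.73953967  259.43877841] [[-0.944  0.33   0.   ]
 [ 0.33   0.944  0.   ]
 [-0.     0.    -1.   ]] [-0.42   0.169  1.372  0.     1.601 -1.655]
[[ 3.3000e-01 -9.1000e-01 -2.4000e-01  5.1759e+02]
 [ 9.4000e-01  3.2000e-01  8.0000e-02 -1.8070e+02]
 [-0.0000e+00 -2.5000e-01  9.7000e-01  4.2518e+02]
 [ 0.0000e+00  0.0000e+00  0.0000e+00  1.0000e+00]]
phone_center [([591.6, -204.8, 0.9], 0.68)]
phone_camera [([646.9, -226.1, 3.6], 0.9)]
0.81 5094 [ 589.  -200.1   11.8]
((593.0420532226562, -201.09632873535156), (65.16343688964844, 129.98049926757812), 66.53561401367188)
```

View pics/w1.png

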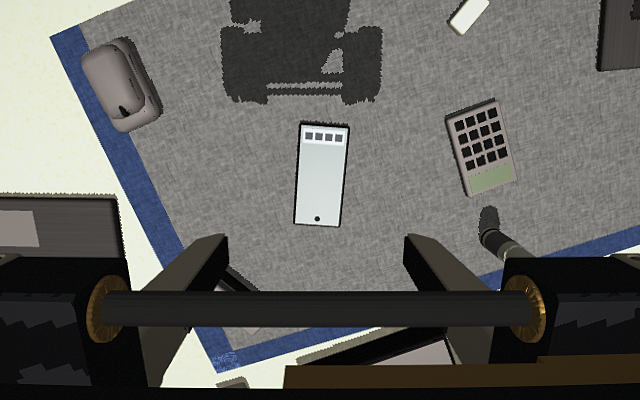

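The wrist view shows the phone spanning (297–349, 122–226), with its camera dot at (317,218), so the camera end is away from the robot. Next I'll go over the stand.

>>> apply_moves([
  [0, 0, 0, 0.09, 0.152, -0.009, -1],
  [0, 0, 0, 0.09, 0.152, -0.009, -1],
  [0, 0, 0, 0.09, 0.152, -0.009, -1],
  [0, 0, 0, 0.09, 0.152, -0.009, -1],
  [0, 0, 0, 0.09, 0.152, -0.009, -1],
  [0, 0, 0, 0.09, 0.152, -0.009, -1],
  [0, 0, 0, 0.09, 0.152, -0.009, -1],
  [0, 0, 0, 0.09, 0.152, -0.009, -1],
  [0, 0, 0, 0.09, 0.152, -0.009, 1],
  [0, 0, 0, 0.09, 0.152, -0.009, 1],
  [0, 0, 0, 0.09, 0.152, -0.009, 1],
  [0, 0, 0, 0.09, 0.152, -0.009, 1],
  [0, 0, 0, 0, 0, 0, 1],
  [0, 0, 0, 0, 0, 0, 1],
  [0, 0, 0, 0, 0, 0, 1],
])

```text
time_s: 6.78
tcp_pos: [499.3, 209.6, 281.0]
ee_rot: [0.0, 0.166, 0.986, -0.0]
ft_force: [-0.4, 0.2, -0.7]
gripper_width: 27.3
grasp_force: 0.0
```

```bash
python3 - <<'E'
from h import *
o,p,r=pose(); print(o["time_s"],p,r.as_matrix().round(3),o["joints"].round(3))
w=optics.read_camera("wrist"); cv2.imwrite("pics/w2.png",w["image"])
for t in["stand_hinge","seat","backrest_top"]:
    print(t,[(np.round(d["position"],1).tolist(),round(d["score"],2)) for d in finder.landmark_of(t,"wrist")][:3])
P,ok=cloud(w)
for t in["stand_hinge","seat"]:
  for d in finder.silhouettes(t,"wrist")[:2]:
    m=d["mask"]&ok; q=P[m]; print(t,d["score"],m.sum(),np.median(q,0).round(1),q.min(0),q.max(0)); print(cv2.minAreaRect(q[:,:2].astype(np.float32)))
near=ok&(abs(P[...,0]-545)<110)&(abs(P[...,1]-210)<100)
s=near&(abs(P[...,2]-10)<3)
img=w["image"]; s&=img.mean(-1)<70
print("foot",s.sum(),cv2.minAreaRect(P[s][:,:2].astype(np.float32)))
b=near&(P[...,2]>90)&(P[...,2]<190); q=P[b]; print("back",b.sum(),q.mean(0),q.min(0),q.max(0)); np.save("q.npy",q)
c=q.mean(0); U,S,V=np.linalg.svd(q-c,full_matrices=False); print(S/np.sqrt(len(q)),V)
E
```

```text
6.775 [499.27083229 209.55354461 280.95527883] [[-0.945  0.327 -0.   ]
 [ 0.327  0.945 -0.   ]
 [-0.    -0.    -1.   ]] [ 0.303 -0.046  1.557 -0.     1.631 -0.935]
stand_hinge [([527.8, 211.7, 67.5], 0.89)]
seat [([533.8, 212.0, 137.0], 0.68)]
backrest_top [([552.7, 207.2, 165.3], 0.79)]
stand_hinge 0.86 1304 [417.  564.    9.4] [394.73674605 521.81726104   2.16900385] [438.28673187 611.3146439   12.18120696]
((417.6722106933594, 566.3935546875), (90.36810302734375, 19.5667781829834), 72.47463989257812)
stand_hinge 0.84 6185 [528.6 211.4  13.1] [ 4.75314374e+02  1.54533098e+02 -1.93341715e-01] [626.53490122 265.52782543 170.02048169]
((556.9306030273438, 205.45291137695312), (92.25059509277344, 150.17800903320312), 77.44854736328125)
seat 0.78 2989 [533.4 210.  116.6] [ 4.95060561e+02  1.61278891e+02 -2.31754982e-01] [630.47014119 237.3899131  282.22014913]
((562.2726440429688, 205.90432739257812), (54.132659912109375, 141.56752014160156), 70.34268188476562)
foot 892 ((536.6959228515625, 210.7346954345703), (90.02195739746094, 107.89228057861328), 76.58973693847656)
back 2102 [539.23125843 208.36235022 133.22249726] [519.64964542 187.49790165  90.03830894] [558.72776896 232.79860263 170.02048169]
[24.76782567 10.56272299  0.75755164] [[ 0.32696198 -0.18229985  0.92728778]
 [ 0.25846291  0.96105732  0.09780466]
 [ 0.90900648 -0.20769109 -0.36134696]]
```

View pics/w2.png

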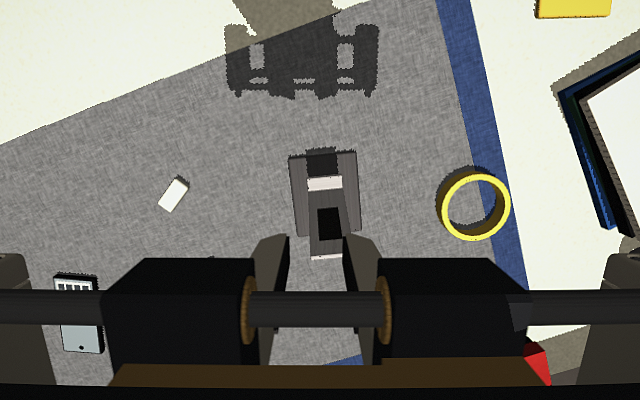

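The stand is seen from above with its front (lip) at (323,183) and the back-rest top at (328,257). The fit gives stand yaw −0.23, hinge (528,212) and slope 68.8°. I'll close the fingers and get in front of the face.

>>> apply_moves([
  [0, 0, -0.066, 0, 0, 0, 1],
  [0, 0, 0, -0.018, 0.011, 0.157, 1],
  [0, 0, 0, -0.018, 0.011, 0.157, 1],
  [0, 0, 0, -0.018, 0.011, 0.157, 1],
  [0, 0, 0, -0.018, 0.011, 0.157, 1],
  [0, 0, 0, 0, 0, 0, 1],
  [0, 0, 0, 0, 0, 0, 1],
])

```text
time_s: 7.95
tcp_pos: [515.5, 215.9, 156.8]
ee_rot: [0.001, 0.114, 0.993, 0.0]
ft_force: [-0.6, 0.2, 0.4]
gripper_width: 0.3
grasp_force: 0.0
```

```bash
cat >> h.py <<'E'
X=np.array([np.cos(.23),-np.sin(.23),0]);Y=np.array([np.sin(.23),np.cos(.23),0])
H=np.array([527.9,211.9,72])
def stand(p): d=np.asarray(p)-H; return np.array([d@X,d@Y,d[2]])
E
python3 - <<'E'
from h import *
o,p,r=pose(); print(o["time_s"],p,stand(p),r.as_matrix().round(3),o["gripper_width"],o["ft_force"])
E
```

```text
7.95 [515.50746863 215.9049176  156.75317296] [-12.97922254   1.07423507  84.75317296] [[-0.974  0.226  0.001]
 [ 0.226  0.974  0.   ]
 [-0.001  0.001 -1.   ]] 0.2932653133205603 [-0.56473976  0.1636527   0.41939002]
```

>>> apply_moves([
  [0, 0, 0, -0.042, 0, 0.002, 1],
  [0, 0, 0, -0.042, 0, 0.002, 1],
  [0, 0, 0, -0.042, 0, 0.003, 1],
  [0, 0, 0, -0.036, 0, 0.012, 1],
  [0, 0, 0, -0.036, 0, 0.012, 1],
  [0, 0, 0, -0.033, 0, 0.018, 1],
  [0, 0, 0, -0.033, 0, 0.018, 1],
  [0, 0, 0, -0.029, 0, 0.023, 1],
  [0, 0, 0, -0.029, 0, 0.024, 1],
  [0, 0, 0, -0.022, 0, 0.025, 1],
  [0, 0, 0, -0.022, 0, 0.025, 1],
  [0, 0, 0, 0, 0, 0, 1],
])

```text
time_s: 9.45
tcp_pos: [586.0, 199.4, 122.9]
ee_rot: [-0.001, 0.114, 0.994, 0.0]
ft_force: [-5.3, -0.6, 5.6]
gripper_width: 0.6
grasp_force: 3.8
```

```bash
python3 - <<'E'
from h import *
o,p,r=pose(); print(o["time_s"],stand(p),o["ft_force"])
E
```

```text
9.45 [59.4007697   1.08675006 50.86187494] [-5.32444454 -0.64426774  5.58085736]
```

>>> apply_moves([
  [0, 0, 0, -0.005, 0, 0.009, 1],
  [0, 0, 0, 0, 0, 0.003, 1],
  [0, 0, 0, 0, 0, 0, 1],
  [0, 0, 0, 0, 0, 0, 1],
])

```text
time_s: 9.95
tcp_pos: [586.5, 199.5, 122.2]
ee_rot: [-0.001, 0.114, 0.994, 0.0]
ft_force: [-12.4, -1.5, 17.8]
gripper_width: 0.6
grasp_force: 10.8
```

>>> apply_moves([
  [0, 0, 0, 0.05, 0, -0.15, 1],
  [0, 0, 0, 0.1, 0, -0.25, 1],
  [0, 0, 0, 0.05, 0, -0.25, -1],
  [0, 0, 0, 0, 0, -0.15, -1],
  [0, 0, 0, 0, 0, 0, -1],
])

```text
time_s: 10.58
tcp_pos: [549.9, 208.5, 283.7]
ee_rot: [0.003, 0.114, 0.994, 0.001]
ft_force: [-0.7, 0.7, -0.7]
gripper_width: 25.4
grasp_force: 0.0
```

```bash
python3 - <<'E'
from h import *
o,p,r=pose(); print(o["time_s"],p,stand(p),o["ft_force"])
w=optics.read_camera("wrist"); cv2.imwrite("pics/w3.png",w["image"])
P,ok=cloud(w)
for t in["stand_hinge","seat","backrest_top"]:
    print(t,[(stand(d["position"]).round(1).tolist(),round(d["score"],2)) for d in finder.landmark_of(t,"wrist")][:3])
S=(P-H)@np.stack([X,Y,[0,0,1]],1)
b=ok&(S[...,0]>-10)&(S[...,0]<100)&(abs(S[...,1])<30)&(S[...,2]>5)&(S[...,2]<75); q=S[b]
print(len(q),q.min(0),q.max(0))
for _ in range(4):
    c=q.mean(0); U,s,V=np.linalg.svd(q-c,full_matrices=False); n=V[2]*np.sign(V[2][2]); q=q[abs((q-c)@n)<3]
print(len(q),c,n,"slope",np.degrees(np.arccos(n[2])),s/np.sqrt(len(q)),"face dist",c@n, "x range",np.percentile(q,[1,99],axis=0))
E
```

```text
10.575 [549.90229493 208.53501293 283.66147821] [ 22.19003661   1.73965388 211.66147821] [-0.70870226  0.66865544 -0.68725786]
stand_hinge [([5.2, -3.1, -3.6], 0.68)]
seat [([45.2, 1.1, 40.3], 0.81)]
backrest_top [([83.2, 1.3, 61.3], 0.85)]
3657 [ -9.81711958 -19.13638619   5.35663816] [82.23678114 20.82505592 60.15746389]
3657 [37.55110509  0.94515566 33.91575506] [-4.99866053e-01  6.62831998e-04  8.66102471e-01] slope 29.99116759376469 [30.57398113 11.49626355  0.75078584] face dist 10.604623057666672 x range [[ -8.79211941 -18.52834953   6.7134584 ]
 [ 81.05445542  20.51890907  58.65986853]]
```

View pics/w3.png

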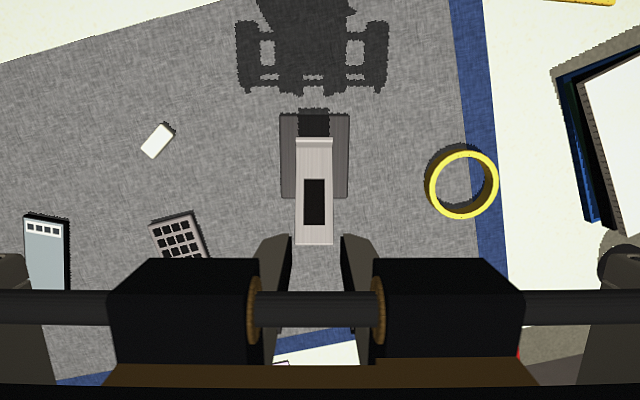

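The back-rest is against its stop: the fitted slope is 30.0°, with its face at (297–333, 138–245) and centred. Now to the phone.

>>> apply_moves([
  [0, 0, 0, -0.047, -0.193, 0.042, -1],
  [0, 0, 0, -0.047, -0.193, 0.042, -1],
  [0, 0, 0, -0.047, -0.193, 0.042, -1],
  [0, 0, 0, -0.047, -0.193, 0.042, -1],
  [0, 0, 0, -0.047, -0.193, 0.042, -1],
  [0, 0, 0, -0.047, -0.193, 0.042, -1],
  [0, 0, 0, -0.047, -0.193, 0.042, -1],
  [0, 0, 0, -0.047, -0.193, 0.042, -1],
  [0, 0, 0, -0.047, -0.193, 0.042, -1],
  [0, 0, 0, -0.047, -0.193, 0.042, -1],
  [0, 0, 0.108, 0, 0, 0, -1],
  [0, 0, 0, 0, 0, 0, -1],
  [0, 0, 0, 0, 0, 0, -1],
])

```text
time_s: 12.4
tcp_pos: [552.3, -188.6, 195.3]
ee_rot: [-0.001, 0.196, 0.981, 0.0]
ft_force: [0.2, -0.2, -1.0]
gripper_width: 92.9
grasp_force: 0.0
```

```bash
cat >> h.py <<'E'
def phone(lo,hi,T=None):
    w=optics.read_camera("wrist"); P,ok=cloud(w)
    ds=finder.silhouettes("phone_center","wrist"); m=ds[0]["mask"]&ok; q=P[m]
    return w,q,[(t,np.round(d["position"],1).tolist()) for t in("phone_center","phone_camera") for d in finder.landmark_of(t,"wrist")[:1]]
E
python3 - <<'E'
from h import *
o,p,r=pose(); print(o["time_s"],p,r.as_matrix().round(3),o["gripper_width"],o["joints"].round(2))
w,q,l=phone(0,0); print(l)
q=q[(q[:,2]>8)&(q[:,2]<17)]; print(len(q),np.median(q,0))
rc=cv2.minAreaRect(q[:,:2].astype(np.float32)); print(rc)
c=q.mean(0); V=np.linalg.svd(q[:,:2]-c[:2],full_matrices=False)[2]; print(c,V[0],np.arctan(V[0][1]/V[0][0]))
d=r.inv().apply(np.r_[rc[0],c[2]]-p); print("in tool",d)
cv2.imwrite("pics/w4.png",w["image"])
E
```

```text
12.4 [ 552.26464387 -188.64483228  195.29544811] [[-0.923  0.384 -0.001]
 [ 0.384  0.923  0.001]
 [ 0.001  0.    -1.   ]] 92.85185849924252 [-0.42  0.1   1.56  0.    1.48 -1.59]
[('phone_center', [590.1, -204.7, 3.5])]
6353 [ 588.31891094 -199.86095419   11.88837683]
((592.7687377929688, -200.96044921875), (61.442108154296875, 129.43711853027344), 66.39866638183594)
[ 589.49849875 -199.8597431    11.83844465] [ 0.91706022 -0.39874874] -0.4101520205000809
in tool [-42.3960687    4.14688649 183.39603283]
```

View pics/w4.png

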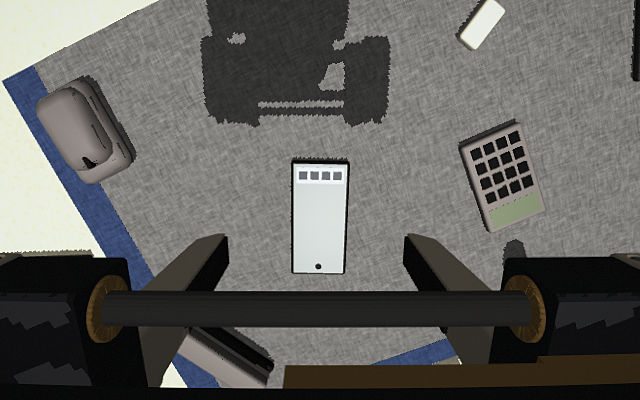

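The phone spans (292–349, 158–274) and is nearly aligned with the tool. Descending.

>>> apply_moves([
  [0, 0, 0.01, -0.053, 0.005, 0.15, -1],
  [0, 0, 0, -0.053, 0.005, 0.15, -1],
  [0, 0, 0, -0.053, 0.005, 0.15, -1],
  [0, 0, 0, -0.053, 0.005, 0.15, -1],
  [0, 0, 0, 0, 0, 0.12, -1],
  [0, 0, 0, 0, 0, 0.12, -1],
  [0, 0, 0, 0, 0, 0.08, -1],
  [0, 0, 0, 0, 0, 0.032, -1],
  [0, 0, 0, 0, 0, 0, -1],
])

```text
time_s: 13.72
tcp_pos: [593.2, -202.3, 6.0]
ee_rot: [0.0, 0.205, 0.979, 0.0]
ft_force: [-0.3, -0.4, -0.2]
gripper_width: 92.9
grasp_force: 0.0
```

```bash
python3 - <<'E'
from h import *
o,p,r=pose(); print(o["time_s"],p,o["ft_force"],np.arctan2(*r.as_matrix()[[1,0],0]))
E
```

```text
13.725 [ 593.20919548 -202.32231888    5.99844185] [-0.34853999 -0.41761031 -0.21925844] 2.7283874218019855
```

>>> apply_moves([
  [0, 0, 0, 0, 0, 0.01, -1],
  [0, 0, 0, 0, 0, 0, 1],
  [0, 0, 0, 0, 0, 0, 1],
  [0, 0, 0, 0, 0, 0, 1],
  [0, 0, 0, 0, 0, 0, 1],
  [0, 0, 0, 0, 0, 0, 1],
  [0, 0, 0, 0, 0, 0, 1],
], newtons=25)

```text
time_s: 14.6
tcp_pos: [593.2, -202.4, 4.0]
ee_rot: [0.0, 0.205, 0.979, 0.0]
ft_force: [0.7, 0.7, 1.5]
gripper_width: 61.4
grasp_force: 25.0
```

>>> apply_moves([
  [0, 0, 0, 0, 0, -0.02, 1],
  [0, 0, 0, 0, 0, -0.05, 1],
  [0, 0, 0, 0, 0, -0.15, 1],
  [0, 0, 0, 0, 0, -0.2, 1],
  [0, 0, 0, 0, 0, -0.2, 1],
  [0, 0, 0, 0, 0, -0.2, 1],
  [0, 0, 0, 0, 0, -0.18, 1],
  [0, 0, 0, 0, 0, 0, 1],
])

```text
time_s: 15.6
tcp_pos: [595.3, -203.3, 208.9]
ee_rot: [0.004, 0.205, 0.979, -0.001]
ft_force: [0.6, -0.1, -2.2]
gripper_width: 61.4
grasp_force: 25.0
```

```bash
python3 - <<'E'
from h import *
o,p,r=pose(); print(o["time_s"],p,o["ft_force"],o["gripper_width"],o["grasp_force"],o["joints"].round(2))
w,q,l=phone(0,0); print(l)
t=r.inv().apply(q-p); t=t[abs(t[:,2]-np.median(t[:,2]))<12]; print(len(t),np.median(t,0),np.percentile(t,[0.5,99.5],axis=0))
c=t.mean(0); V=np.linalg.svd(t-c,full_matrices=False)[2]; print(c,V.round(3)); print(cv2.minAreaRect(t[:,:2].astype(np.float32)))
cv2.imwrite("pics/w5.png",w["image"])
E
```

```text
15.6 [ 595.28076457 -203.3483334   208.85094769] [ 0.58660376 -0.09488632 -2.19085071] 61.44488005162577 24.999445974826813 [-0.41  0.2   1.42 -0.    1.51 -1.57]
[('phone_center', [588.5, -208.0, 211.2]), ('phone_camera', [646.7, -225.2, 209.3])]
24147 [19.83538749  0.29010863 -7.94860035] [[-62.18439413 -29.94026713  -9.70040499]
 [ 64.87276232  30.84324363  -4.87163708]]
[14.3335907   0.48228208 -7.90087029] [[-1.     0.003  0.   ]
 [-0.003 -1.    -0.001]
 [-0.     0.001 -1.   ]]
((0.42718505859375, 0.5441608428955078), (62.41575622558594, 129.9012908935547), 89.86613464355469)
```

View pics/w5.png

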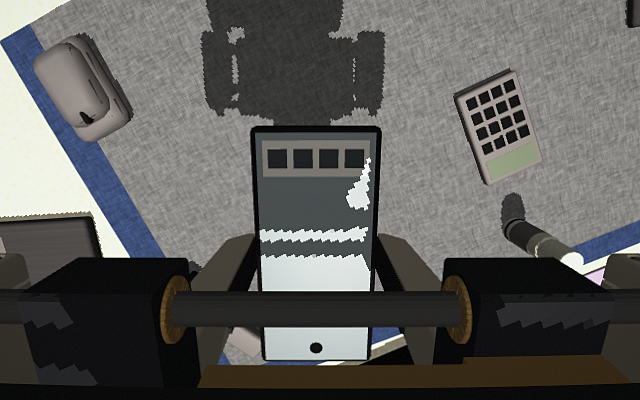

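The phone is held level and centred: its bar end is at (315,158) and its camera dot at (316,348). I'll carry it over the stand, turn and tilt.

>>> apply_moves([
  [0, 0, 0, 0.04, 0.064, -0.005, 1],
  [0, 0, 0, 0.079, 0.127, -0.01, 1],
  [0, 0, 0, 0.079, 0.127, -0.01, 1],
  [0, 0, 0, 0.079, 0.127, -0.01, 1],
  [0, 0, 0, 0.079, 0.127, -0.01, 1],
  [0, 0, 0, 0.079, 0.127, -0.01, 1],
  [0, 0, 0, 0.079, 0.127, -0.01, 1],
  [0, 0, 0, 0.079, 0.127, -0.01, 1],
  [0, 0, 0, 0.079, 0.127, -0.01, 1],
  [0, 0, 0, 0.079, 0.127, -0.01, 1],
  [0, 0, 0, 0.079, 0.127, -0.01, 1],
  [0, 0, 0, 0.079, 0.127, -0.01, 1],
  [0, 0, 0, 0.079, 0.127, -0.01, 1],
  [0, 0, 0, 0.079, 0.127, -0.01, 1],
  [0, 0, -0.057, 0.038, 0.064, 0, 1],
  [0, 0, -0.058, 0, 0, 0, 1],
  [0, -0.083, 0, 0, 0, 0, 1],
  [0, -0.083, 0, 0, 0, 0, 1],
  [0, -0.083, 0, 0, 0, 0, 1],
  [0, -0.084, 0, 0, 0, 0, 1],
])

```text
time_s: 18.3
tcp_pos: [532.7, 212.8, 230.2]
ee_rot: [0.258, 0.112, 0.959, -0.03]
ft_force: [-0.1, -0.5, -2.1]
gripper_width: 61.7
grasp_force: 25.0
```

>>> apply_moves([
  [0, 0, 0, 0, 0, 0, 1],
  [0, 0, 0, 0, 0, 0, 1],
])

```text
time_s: 18.55
tcp_pos: [533.4, 212.8, 231.1]
ee_rot: [0.256, 0.112, 0.96, -0.03]
ft_force: [0.5, 0.3, -1.6]
gripper_width: 61.4
grasp_force: 25.0
```

```bash
cat >> h.py <<'E'
s=np.radians(30); u=np.cos(s)*X+np.r_[0,0,np.sin(s)]; n=-np.sin(s)*X+np.r_[0,0,np.cos(s)]
seat=H+.9*Y+59*u+15.8*n
def placing(tc=None):
    o,p,r=pose(); w,q,l=phone(0,0); t=r.inv().apply(q-p); t=t[abs(t[:,2]-np.median(t[:,2]))<6]
    c=t.mean(0); V=np.linalg.svd(t-c,full_matrices=False)[2]; rc=cv2.minAreaRect(t[:,:2].astype(np.float32))
    nn=-V[2]*np.sign(V[2][2])
    cen=np.r_[rc[0],np.median(t[:,2])+5]; d=p+r.apply(cen)-seat
    M=r.as_matrix()
    print("t",o["time_s"],"tcp",p.round(1),"ft",o["ft_force"].round(1),"w",round(o["gripper_width"],1),"cen in tool",cen.round(1),"rect",rc,"PCA",V.round(3).tolist())
    print("phone in seat u,Y,n:",(d@u).round(1),(d@Y).round(1),(d@n).round(1))
    print("err tool axes (rad): tx.(Y,n)",-M[:,0]@Y,-M[:,0]@n,"tz.(u,Y)",-M[:,2]@u,-M[:,2]@Y)
    return w
E
python3 - <<'E'
from h import *
placing()
E
```

```text
t 18.55 tcp [533.4 212.8 231.1] ft [ 0.5  0.3 -1.6] w 61.4 cen in tool [ 0.5  0.7 -3.3] rect ((0.5174179077148438, 0.7220840454101562), (62.49989318847656, 129.54281616210938), 89.91129302978516) PCA [[-1.0, 0.003, 0.0], [-0.003, -1.0, -0.001], [-0.0, 0.001, -1.0]]
phone in seat u,Y,n: 24.5 2.0 122.6
err tool axes (rad): tx.(Y,n) -0.0019708781337036407 -0.002573608597315591 tz.(u,Y) 0.002574927028791363 0.0006667113605801633
```

>>> apply_moves([
  [0, 0, 0, 0.02, -0.002, 0.1, 1],
  [0, 0, 0, 0.02, -0.002, 0.1, 1],
  [0, 0, 0, 0.02, -0.002, 0.1, 1],
  [0, 0, 0, 0.02, -0.002, 0.1, 1],
  [0, 0, 0, 0.022, -0.002, 0.1, 1],
  [0, 0, 0, 0, 0, 0.05, 1],
  [0, 0, 0, 0, 0, 0.03, 1],
  [0, 0, 0, 0, 0, 0, 1],
  [0, 0, 0, 0, 0, 0, 1],
])

```text
time_s: 19.88
tcp_pos: [572.8, 201.2, 121.1]
ee_rot: [0.257, 0.112, 0.959, -0.03]
ft_force: [0.3, 0.6, -1.8]
gripper_width: 61.3
grasp_force: 25.0
```

```bash
python3 - <<'E'
from h import *
w=placing(); cv2.imwrite("pics/w6.png",w["image"])
E
```

```text
t 19.875 tcp [572.8 201.2 121.1] ft [ 0.3  0.6 -1.8] w 61.3 cen in tool [ 0.7  0.6 -3.3] rect ((0.6566085815429688, 0.6193523406982422), (62.2892951965332, 129.35205078125), 89.87581634521484) PCA [[-1.0, 0.002, 0.0], [-0.002, -1.0, -0.001], [-0.0, 0.001, -1.0]]
phone in seat u,Y,n: 4.9 -0.4 6.9
err tool axes (rad): tx.(Y,n) -0.0028050055410628327 0.00036046329062683347 tz.(u,Y) -0.0003583100135480244 0.0007681198673961942
```

View pics/w6.png

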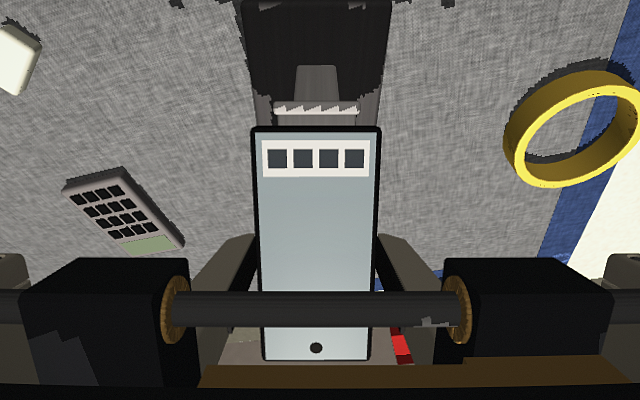

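The phone's lower edge (row 127) is just clear of the lip (row 108), and both are centred at column 316. I'll lower slowly until contact.

>>> apply_moves([
  [0, 0, 0, 0.005, 0, 0.01, 1],
  [0, 0, 0, 0.005, 0, 0.01, 1],
  [0, 0, 0, 0, 0, 0.005, 1],
  [0, 0, 0, 0, 0, 0.005, 1],
  [0, 0, 0, 0, 0, 0, 1],
])

```text
time_s: 20.7
tcp_pos: [573.7, 200.7, 113.9]
ee_rot: [0.257, 0.112, 0.959, -0.03]
ft_force: [-0.4, 0.6, -1.2]
gripper_width: 61.6
grasp_force: 25.0
```

>>> apply_moves([
  [0, 0, 0, 0, 0, 0.004, 1],
  [0, 0, 0, 0, 0, 0, 1],
])

```text
time_s: 20.95
tcp_pos: [574.0, 200.7, 113.6]
ee_rot: [0.257, 0.112, 0.959, -0.03]
ft_force: [-4.4, -0.5, 2.2]
gripper_width: 61.5
grasp_force: 25.0
```

```bash
python3 - <<'E'
from h import *
w=placing()
E
```

```text
t 20.95 tcp [574.  200.7 113.6] ft [-4.4 -0.5  2.2] w 61.5 cen in tool [ 0.4  0.5 -3.3] rect ((0.41919708251953125, 0.5382270812988281), (62.50236511230469, 129.70004272460938), 89.96571350097656) PCA [[-1.0, 0.004, 0.001], [-0.004, -1.0, -0.0], [-0.001, 0.0, -1.0]]
phone in seat u,Y,n: 2.4 -0.8 -0.2
err tool axes (rad): tx.(Y,n) -0.0026034502786659863 -0.000546365350676703 tz.(u,Y) 0.0005500915387058325 0.0014307488741410745
```

It is seated, with the estimate well inside every tolerance. Release and retreat along the tool axis.

>>> apply_moves([
  [0, 0, 0, 0, 0, 0, 0.2],
  [0, 0, 0, 0, 0, 0, 0],
  [0, 0, 0, 0, 0, 0, -0.5],
  [0, 0, 0, 0, 0, 0, -1],
  [0, 0, 0, 0, 0, 0, -1],
  [0, 0, 0, 0, 0, 0, -1],
  [0, 0, 0, 0, 0, 0, -1],
  [0, 0, 0, 0, 0, -0.03, -1],
  [0, 0, 0, 0, 0, -0.1, -1],
  [0, 0, 0, 0, 0, -0.15, -1],
  [0, 0, 0, 0, 0, -0.15, -1],
  [0, 0, 0, 0, 0, -0.1, -1],
  [0, 0, 0, 0, 0, 0, -1],
  [0, 0, 0, 0, 0, 0, -1],
], newtons=3)

```text
time_s: 22.9
tcp_pos: [522.4, 212.7, 204.4]
ee_rot: [0.257, 0.112, 0.96, -0.03]
ft_force: [-0.4, -0.6, -0.7]
gripper_width: 92.9
grasp_force: 0.0
```

```bash
python3 - <<'E'
from h import *
w=placing(); cv2.imwrite("pics/w7.png",w["image"])
E
```

```text
t 22.9 tcp [522.4 212.7 204.4] ft [-0.4 -0.6 -0.7] w 92.9 cen in tool [ -0.    0.8 101.8] rect ((-0.0034027099609375, 0.7832622528076172), (62.148128509521484, 129.01304626464844), 89.87228393554688) PCA [[-1.0, 0.004, -0.0], [-0.004, -1.0, 0.001], [0.0, -0.001, -1.0]]
phone in seat u,Y,n: 2.3 -0.8 -0.2
err tool axes (rad): tx.(Y,n) -0.002199908647947557 -0.000995595784521297 tz.(u,Y) 0.0009993569137323188 0.0017092378603886793
```

View pics/w7.png

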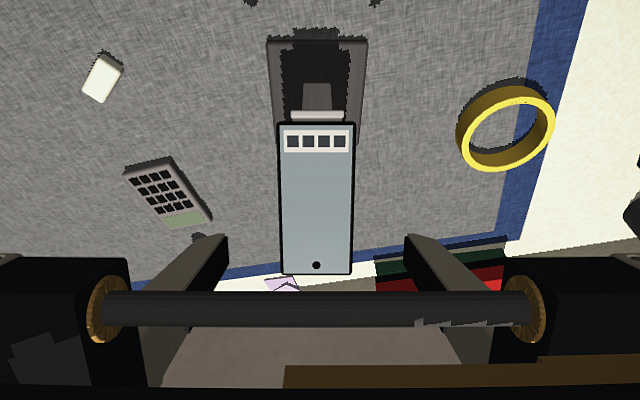

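The phone lies flat on the back-rest: lower edge at row 122 against the lip at row 115, camera dot at (316,265) at the upper end, and the gripper clear. Handing in.

```bash
python3 -c "
from bench import ctrl
print(ctrl.sign_off())"
```

```text
the job is handed in; nothing more can be done
None
```

The job is handed in, though no verdict came back: the back-rest was measured at its stop (30.0° slope) before placing, and the phone lies flat on it, screen out and camera end up, its lower edge about 2 mm from the lip and under 1 mm off centre, with the gripper clear.

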